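Pinch the flower stem in the paddle clamp

TASK

Take the longest of the three dowels out of the rack and stand it upright, fully down in the socket of the paddle clamp, and let go of it. Then press the clamp's paddle down until its round rubber pad is level with the top of the steel gauge post beside it, so that the jaw pinches the dowel, and finish still holding the paddle pressed at that level. Leave the short dowels, the brush and the wood block where they are.

Things in the scene. Friction and masses are not known exactly. Their poses are not given: they have to be found in the camera images.
- stem: the long dowel: plain pale wood, round, diameter 22 mm, 200 mm long, foot chamfered 3 mm, about 55 g. Origin at the centre of its foot, z along it to the top. It starts upright in one of the rack's three holes, foot 10 mm above the bench, 160 mm standing out of the rack. Which hole varies. Its yaw means nothing.
- short_a: bystander: a like dowel, 22 mm diameter but 100 mm long, standing in another hole of the rack; origin at its foot
- short_b: bystander: a like dowel, 22 mm diameter but 110 mm long, standing in the remaining hole of the rack; origin at its foot
- rack: dark wood block fixed on the bench, 70 (x) x 220 (y) x 50 mm high, with three upright holes in a row along its y axis at y = -75, 0 and 75 mm, each 25 mm wide and 40 mm deep. Origin at the centre of its underside.
- clamp: paddle clamp fixed on the bench. Origin on the bench below the hinge; x points from paddle end (x -130 mm) to socket (x 28), z up. Base board x -195 to 75, 130 wide, 20 high. Hinge along y, 120 high, between steel cheeks at y +-42, x +-20, tops at 135. Pale socket block 70 x 70, top at 70. Wooden fence just beyond the hole (face at x 42.5), 50 wide, top at 92 mm.
- socket (a point): centre of the mouth of the socket hole, on top of the clamp's pale block, 70 mm above the bench. The hole is upright, 26 mm wide, 45 mm deep, its rim chamfered 3 mm; a dowel fully down has its foot 45 mm below this point. z up.
- paddle: steel paddle of the clamp, 34 mm wide, 8 mm thick, with the hinge pin; origin on the hinge axis. It reaches from the hinge towards the clamp's -x side and at rest slopes up to its free end, raised by a return spring; pressing the free end down swings it. It springs back up when let go. Without a dowel it moves the same way, at about 5 N.
- paddle_top (a point): centre of the upper face of the round black rubber pad (44 mm across) near the paddle's free end, where to press. At rest about 153 mm above the bench; at the wanted level about 119 mm, 7 to 9 N of push needed there; it could go on to about 103 mm, where it meets a stop, which is too far.
- gauge_top (a point): centre of the flat top of the steel gauge post (12 mm thick, upright, fixed to the clamp) that stands 50 mm to the clamp's +y side of the pad's centre: the level to which the pad's centre must be pressed. z up.
- jaw: sprung steel jaw with a rubber face that hangs 50 mm below the hinge. As the paddle goes down it swings towards the socket and its face (centred 80 mm above the bench) meets a dowel standing in the socket some 10 mm above the block; about 5 mm gap at rest. Origin on the hinge axis.
- brush: bystander: a brush lying on the bench; origin at the centre of its underside
- offcut: bystander: a loose wood block 90 x 55 x 35 mm on the bench; origin at the centre of its underside
Not all that is in view belongs to the job. Leave any blue or pink look-alike of the stem alone.

How it is judged:
By the outcome, as a careful person would: the job done as asked, in the order asked, and still so for the second after the job is handed in, while the arm keeps its last pose, push and grip.
It also fails if it takes over 64 s, if anything falls off the work surface, if the arm or the gripper's body presses on something with over 40 N, if the wrist force passes 120 N, or if a joint passes its speed limit or range.

ROBOT

A 6-joint arm with a two-finger parallel gripper is mounted at the origin on the work surface. World frame = base frame: x ahead of the robot, y to its left, z up, the work surface at z = 0. Lengths are in m, angles in degrees, forces in N, time in s.
With the tool pointing down it reaches from about 0.3 to 0.75 m from the base axis. Payload 8.5 kg.
Tool frame: the origin (TCP) lies at the very end of the fingers, on their centre line; the grasp point (between the pads) lies 19 mm behind it; z points along the fingers, y is the line along which they close (so a half turn about z gives the same grasp; the last joint's range is limited). The gripper opens to 88 mm and grips with 3 to 60 N. Pads are 18 mm wide; open, the fingers measure 123 mm over their backs; the gripper's body (75 mm by 187 mm) begins 45 mm behind the grasp point.
Start: joints at [-85.961, 21.807, 74.336, -0, 83.858, -12.336], TCP at [0.155, -0.528, 0.239] pointing down, gripper open.
Joint ranges: [-178.18, 178.18], [-50.72, 133.34], [12.68, 142.11], [-81.47, 261.47], [9.98, 163.14], [-165.26, 165.26]. Speed limits (degrees/s): [136.94, 136.94, 180, 180, 180, 180].

INTERFACE

Orientations are given as a 3x3 rotation matrix whose columns are the frame's x, y, z axes.
In Python, from bench import sense, camera, get_calibration, ticket gives the robot as it stands.
- The arm moves only by the shell command python3 -m handwheel 'ROWS'. ROWS is text: rows parted by semicolons, each of 7 numbers parted by spaces: the shift along the world's x, y, z in m, then the turn, a rotation vector about the world's x, y, z in rad, then the opening in per cent of the stroke, from 0 (shut) to 100 (fully open). A call has 1 to 5 rows; each row is the pose to reach, as a shift and turn from the pose commanded when the call began; what a row does not reach only later rows make up. A row lasts 1/12 s, in which the tool goes at most 41.7 mm and 7.16 degrees, less where a joint would pass 70% of its speed; a pose out of reach is approached as far as the arm can. A call with a gripper value outside its range is refused whole. The fingers move at their own pace and stop on an object; the grip force is fixed at half the most. Time passes only in rows, so rows that repeat a pose let the fingers close. It gives the time, the measured TCP pose, the force, the opening and the grip force at its end, in the units of the state.
- sense(): the state, without advancing time (a new reading comes with each control period).
- camera(name): name is "scene" or "top" or "wrist"; returns the picture (420x560x3 uint8, red, green, blue); there is no depth.
- get_calibration(name): a dict with "fov_y" (degrees; the focal length in pixels is half the picture's height over the tangent of half this angle, whatever the lens; pixels are square), "cx", "cy" (the principal point, pixels), "dist" ([k1, k2, p1, p2, k3] as OpenCV has them; the pictures are not rectified), "extrinsics" (4x4, takes a point from camera to world coordinates). Camera axes: x right, y up, looking along -z (the intrinsics and any distortion apply to the point x, -y, -z); pixel columns grow to the right and rows downward; lengths in m; the calibration is good to about 2 mm. A picture is of the moment at which its call begins: read the wrist's pose just before it. get_calibration takes no time and is no camera call; for the wrist camera it gives the pose at the moment of the call.
- ticket.finish_job(): hands the job in; it is judged then, once.
The state is a dict: "time_s": time; "joint_pos": joint angles; "qvel": joint speeds; "joint_efforts": joint torques, N m; "eef_pos": TCP position; "eef_rot": TCP orientation; "ft_force": force on the tool from outside, world axes, zero at the start; "torque": the same for the moment, N m; "finger_gap": finger opening in m; "grip_force": force on a finger pad.
Only numpy, scipy, OpenCV 4.12 (cv2) and the standard library are available. Lean on these libraries where they do the work, as an engineer would, in place of code of your own. Each camera call takes 0.05 s, during which the arm holds its last target. There are 200 camera calls.

## Working session

There is one attempt and no reset: what is moved stays moved. The work goes in short steps, Python scripts to look and compute and a shell command to move; the robot and the scene stay as the last step left them, time stands still between calls to the robot, and variables do not carry over. Pictures are saved under pics/ and viewed, at most 10 in all, crops included, and the job is handed in when it is done.

```bash
mkdir -p pics; cat > h.py <<'E'
import numpy as np, cv2
from bench import sense, camera, get_calibration, ticket
def K(c):
    f=210/np.tan(np.radians(c["fov_y"]/2)); return np.array([[f,0,c["cx"]],[0,f,c["cy"]],[0,0,1.]])
def ray(c,uv):
    p=cv2.undistortPoints(np.array([[uv]],float),K(c),np.array(c["dist"],float))[0,0]
    T=np.array(c["extrinsics"]); d=T[:3,:3]@np.array([p[0],-p[1],-1]); return T[:3,3],d
def atz(c,uv,z):
    o,d=ray(c,uv); return o+d*(z-o[2])/d[2]
def proj(c,P):
    T=np.array(c["extrinsics"]); q=(np.atleast_2d(P)-T[:3,3])@T[:3,:3]; q=q*[1,-1,-1]
    return cv2.projectPoints(q.reshape(-1,1,3),np.zeros(3),np.zeros(3),K(c),np.array(c["dist"],float))[0][:,0]
def tri(obs):
    A=np.zeros((3,3));b=np.zeros(3)
    for c,uv in obs:
        o,d=ray(c,uv); d/=np.linalg.norm(d); M=np.eye(3)-np.outer(d,d); A+=M;b+=M@o
    return np.linalg.solve(A,b)
def snap(n,f):
    c=get_calibration(n); im=camera(n); cv2.imwrite(f,im[:,:,::-1]); return c,im
E
python3 - <<'E'
from h import *
a=snap("scene","pics/s0.png")[0]; b=snap("top","pics/t0.png")[0]
for c in(a,b): print(c["fov_y"],c["dist"],np.round(c["extrinsics"],3).tolist())
s=sense(); print(s["time_s"],s["eef_pos"],np.round(s["eef_rot"],3).tolist(),s["ft_force"],s["finger_gap"])
E
```

```text
54.7934939250947 [-0.0238607  0.         0.         0.         0.       ] [[0.682, -0.438, 0.585, 1.079], [0.731, 0.434, -0.527, -0.461], [-0.023, 0.787, 0.617, 0.611], [0.0, 0.0, 0.0, 1.0]]
55.7056238662828 [0.01202284 0.         0.         0.         0.        ] [[0.018, 0.996, -0.089, 0.533], [-1.0, 0.017, -0.004, -0.056], [-0.002, 0.089, 0.996, 1.099], [0.0, 0.0, 0.0, 1.0]]
0.1 [ 0.15504528 -0.52744206  0.23822849] [[0.959, 0.282, -0.0], [0.282, -0.959, 0.001], [0.0, -0.001, -1.0]] [ 0.73416473  0.37305123 -0.35784851] 0.08841441270688014
```

View pics/s0.png

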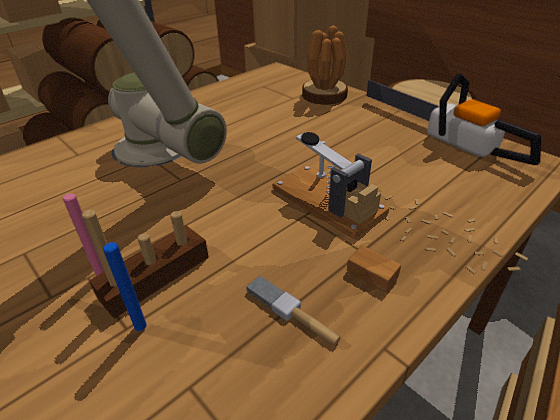

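View pics/t0.png

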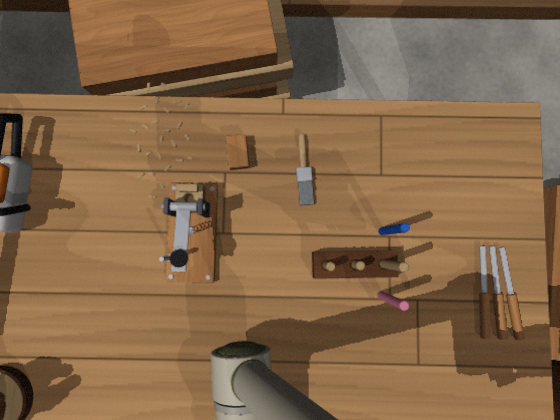

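The stem is the pale tall dowel in the -y hole of the rack: its top is at scene (91,214) and top (404,267). Blue and pink decoys stand on either side of it. The clamp is at about top (188,230), with the pad at (178,258), the hinge at (186,207) and the gauge at (163,259). I'll enlarge both views.

```bash
python3 - <<'E'
import cv2,numpy as np
t=cv2.imread('pics/t0.png');s=cv2.imread('pics/s0.png')
def crop(im,x,y,w,h,k): return cv2.resize(im[y:y+h,x:x+w],None,fx=k,fy=k,interpolation=cv2.INTER_CUBIC)
a=np.hstack([crop(t,300,215,133,100,3),crop(t,150,170,133,100,3)][:2])
b=np.hstack([crop(s,50,185,133,100,3),crop(s,265,125,133,100,3)])
cv2.imwrite('pics/c0.png',np.vstack([a,b]))
E
```

```text
(no output)
```

View pics/c0.png

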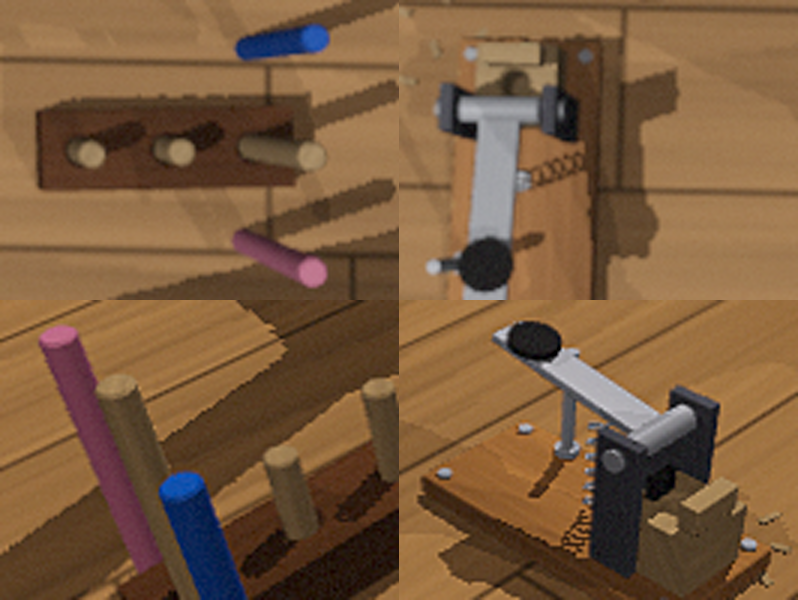

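The decoys stand about 40–50 mm from the stem. Next I'll triangulate the tops and fit the clamp's pose.

```bash
cat > fit.py <<'E'
from h import *
from scipy.optimize import least_squares
S=get_calibration("scene");T=get_calibration("top")
for n,t,s in [("stem",(404,267),(89.7,213)),("pink",(404.3,305.7),(70.3,197)),("blue",(405.3,228),(111.7,246)),("pad",(179,257.7),(310.7,138.7)),("gauge",(161.3,259),(322.7,142.5))]:
    print(n,tri([(T,t),(S,s)]).round(4))
print("stem@.21",atz(T,(404,267),.21).round(4),atz(S,(89.7,213),.21).round(4))
print("shorts",atz(T,(330.7,266),.115).round(4),atz(T,(360.3,265.7),.115).round(4))
obs=[(T,(179,257.7),(-.13,0,.153)),(S,(310.7,138.7),(-.13,0,.153)),(T,(161.3,259),(-.13,.05,.119)),(S,(322.7,142.5),(-.13,.05,.119)),
 (T,(165,283),(-.195,.065,.02)),(T,(214,283),(-.195,-.065,.02)),(T,(218,184),(.075,-.065,.02)),(T,(174,183),(.075,.065,.02))]
def W(p,P):
    c,s=np.cos(p[2]),np.sin(p[2]); P=np.atleast_2d(P); return np.c_[p[0]+c*P[:,0]-s*P[:,1],p[1]+s*P[:,0]+c*P[:,1],P[:,2]]
def res(p): return np.concatenate([proj(c,W(p,P))[0]-uv for c,uv,P in obs])
r=least_squares(res,[.6,.2,0],loss='soft_l1'); p=r.x
print(p.round(4),np.degrees(p[2]),res(p).round(1).reshape(-1,2).tolist())
for n,P in [("socket",(.028,0,.07)),("pad",(-.13,0,.153)),("gauge",(-.13,.05,.119))]: print(n,W(p,P).round(4))
ims=[]
for c,f,x,y in ((T,'t0',140,165),(S,'s0',260,120)):
    k=3;im=cv2.resize(cv2.imread(f'pics/{f}.png')[y:y+125,x:x+133],None,fx=k,fy=k)
    L=lambda P,col:cv2.polylines(im,[np.round((proj(c,W(p,P))-[x,y]+.5)*k).astype(int)],True,col,1)
    L([(-.195,.065,.02),(-.195,-.065,.02),(.075,-.065,.02),(.075,.065,.02)],(0,255,0))
    L([(-.007,.035,.07),(-.007,-.035,.07),(.063,-.035,.07),(.063,.035,.07)],(255,0,0))
    L([(.0425,.025,.092),(.0425,-.025,.092),(.063,-.025,.092),(.063,.025,.092)],(0,0,255))
    for q in(1,-1): L([(-.02,q*.042,.135),(.02,q*.042,.135),(.02,q*.042,.02),(-.02,q*.042,.02)],(255,0,255))
    a=np.linspace(0,6.28,24);L(np.c_[.028+.013*np.cos(a),.013*np.sin(a),a*0+.07],(0,255,255))
    L(np.c_[-.13+.022*np.cos(a),.022*np.sin(a),a*0+.153],(0,255,255))
    ims.append(im)
cv2.imwrite('pics/o0.png',np.hstack(ims))
E
python3 fit.py
```

```text
stem [ 0.4938 -0.3433  0.2105]
pink [ 0.4082 -0.3463  0.1994]
blue [ 0.581  -0.35    0.2006]
pad [0.5037 0.1691 0.1507]
gauge [0.4986 0.2196 0.1189]
stem@.21 [ 0.4932 -0.345   0.21  ] [ 0.4943 -0.342   0.21  ]
shorts [ 0.488  -0.1965  0.115 ] [ 0.4901 -0.269   0.115 ]
[ 0.6286  0.1655 -0.0182] -1.0454561638721451 [[-0.2, 1.8], [-2.4, -1.3], [0.4, -0.7], [-0.6, 0.4], [0.0, -1.5], [-0.5, 0.2], [0.3, -0.4], [-3.0, -1.1]]
socket [[0.6566 0.165  0.07  ]]
pad [[0.4987 0.1679 0.153 ]]
gauge [[0.4996 0.2179 0.119 ]]
```

View pics/o0.png

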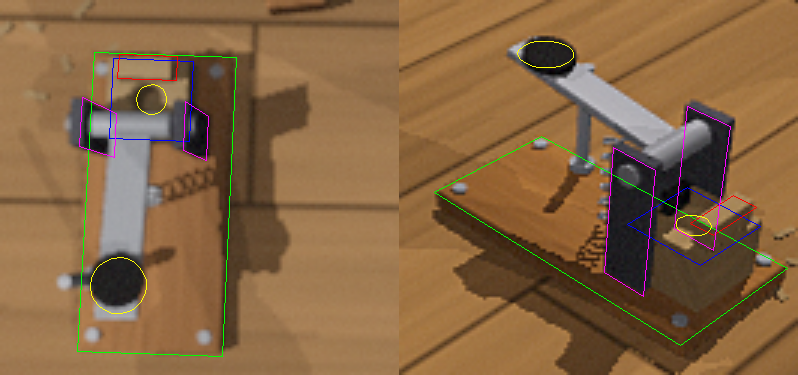

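The overlay matches at the pad end. At the socket end it sits about 2 px off in yaw, because I had a bad board corner. I'll refit using the four base screws (symmetric about the clamp's axis), the fence centre, the pad and the gauge.

```bash
cat > e.py <<'E'
s=open('fit.py').read()
a=s.index('obs=[');b=s.index('def W');c=s.index('def res');d=s.index('print(p.round')
s=s[:a]+'''SC=[(T,(174,187.7),1,1),(T,(212.2,188.4),1,-1),(T,(170.7,277),-1,1),(T,(208,277.3),-1,-1),
 (S,(307.3,167.7),-1,1),(S,(280,182.7),-1,-1),(S,(381.3,206.7),1,1),(S,(353.7,227),1,-1)]
obs=[(T,(179,257.7),lambda p:(-.13,0,.153)),(S,(311,138.3),lambda p:(-.13,0,.153)),(T,(161.3,259),lambda p:(-.13,.05,.119)),(S,(322.7,142.5),lambda p:(-.13,.05,.119)),
 (T,(187.7,187.8),lambda p:(p[5],0,.092)),(S,(368.7,192.3),lambda p:(p[5],0,.092))]+[(c,uv,lambda p,i=i,j=j:(-.06+i*p[3],j*p[4],.022)) for c,uv,i,j in SC]
'''+s[b:c]+'''def res(p): return np.concatenate([proj(c,W(p,P(p)))[0]-np.array(uv)+.33 for c,uv,P in obs])
r=least_squares(res,[.6,.2,0,.12,.05,.05],loss='soft_l1'); p=r.x
'''+s[d:]
open('fit2.py','w').write(s.replace('o0','o1'))
E
python3 e.py; python3 fit2.py|tail -4
```

```text
[ 0.629   0.1687 -0.0068  0.1203  0.051   0.0519] -0.3896793059962689 [[-0.5, 2.0], [-1.8, -0.8], [0.1, -0.2], [0.1, 0.5], [-0.2, -0.5], [-0.0, -1.7], [0.5, -0.0], [-0.4, 0.2], [-0.4, -0.4], [0.3, 0.2], [0.2, 0.6], [-0.1, 0.7], [0.2, 0.9], [0.2, 0.3]]
socket [[0.657  0.1685 0.07  ]]
pad [[0.499  0.1696 0.153 ]]
gauge [[0.4993 0.2196 0.119 ]]
```

View pics/o1.png

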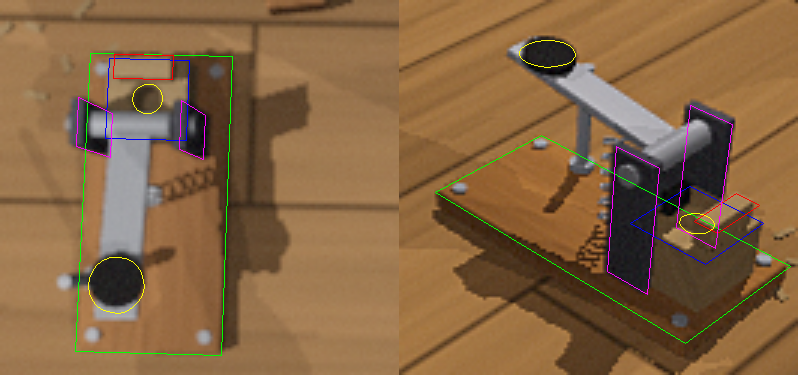

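The refit overlay is good to about 2–3 mm: socket (0.657, 0.1685), pad (0.499, 0.170), stem (0.493, -0.3435). These agree with the rack row's 75 mm pitch and the given heights. Now I'll move above the stem, turning the tool so the fingers close along y.

```bash
python3 -m handwheel '0.034 0.018 0.006 0 0 -0.06 100; 0.068 0.037 0.012 0 0 -0.12 100; 0.102 0.055 0.018 0 0 -0.18 100; 0.136 0.074 0.024 0 0 -0.24 100; 0.170 0.092 0.03 0 0 -0.286 100'
python3 -m handwheel '0.034 0.018 0 0 0 0 100; 0.068 0.037 0 0 0 0 100; 0.102 0.055 0 0 0 0 100; 0.136 0.074 0 0 0 0 100; 0.168 0.0925 0 0 0 0 100'
python3 -m handwheel '0 0 0 0 0 0 100; 0 0 0 0 0 0 100; 0 0 0 0 0 0 100'
python3 - <<'E'
from h import *
c,im=snap("wrist","pics/w0.png"); s=sense()
print(s["time_s"],s["eef_pos"].round(4) if hasattr(s["eef_pos"],'round') else s["eef_pos"],np.round(s["eef_rot"],3).tolist(),s["ft_force"],s["joint_pos"])
print(np.round(c["extrinsics"],3).tolist())
print(proj(c,[(.493,-.3435,.21),(.493,-.3435,.05),(.407,-.345,.2),(.581,-.35,.2)]))
E
```

```text
time_s: 0.52
eef_pos: [0.3264, -0.4343, 0.2688]
eef_rot: [[1.0, -0.004, -0.0], [-0.004, -1.0, 0.001], [-0.0, -0.001, -1.0]]
ft_force: [0.7, -1.0, -0.0]
finger_gap: 0.0879
grip_force: 0.0
time_s: 0.93
eef_pos: [0.4946, -0.3417, 0.2684]
eef_rot: [[1.0, -0.0, -0.001], [-0.0, -1.0, 0.001], [-0.001, -0.001, -1.0]]
ft_force: [-0.5, -1.0, -0.3]
finger_gap: 0.0882
grip_force: 0.0
time_s: 1.18
eef_pos: [0.4926, -0.3433, 0.2684]
eef_rot: [[1.0, -0.0, -0.001], [-0.0, -1.0, 0.0], [-0.001, -0.0, -1.0]]
ft_force: [0.7, 0.2, -0.7]
finger_gap: 0.0881
grip_force: 0.0
1.2333 [ 0.4922 -0.3438  0.2686] [[1.0, -0.001, -0.001], [-0.001, -1.0, 0.0], [-0.001, -0.0, -1.0]] [-0.35248971 -0.43211826 -0.50028219] [-4.62083985e+01  2.60237223e+01  6.25292293e+01 -1.41745108e-02
  9.14809421e+01  4.38614585e+01]
[[-0.0, 0.951, 0.31, 0.574], [-1.0, 0.0, -0.001, -0.344], [-0.001, -0.31, 0.951, 0.414], [0.0, 0.0, 0.0, 1.0]]
[[277.75531385 236.74163108]
 [278.21385753 183.60867403]
 [279.85783866 335.71950596]
 [288.37625066  95.50249599]]
```

View pics/w0.png

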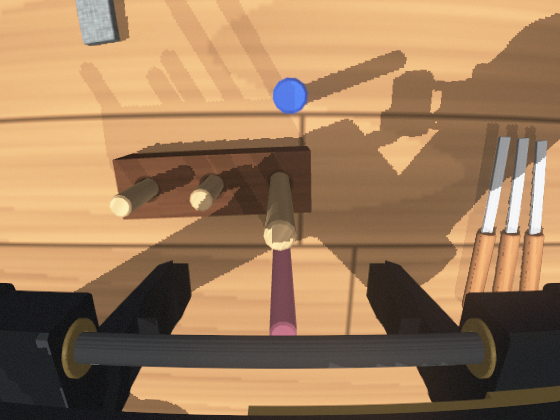

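The wrist view shows the stem's top at (280,236), against a prediction of (278,237), so it is within about 1 mm. The fingers straddle it and the decoys are clear. Now I'll descend 112 mm and grip.

```bash
python3 -m handwheel '0.0005 -0.001 -0.025 0 0 0 100; 0.0005 -0.001 -0.05 0 0 0 100; 0.0005 -0.001 -0.075 0 0 0 100; 0.0005 -0.001 -0.095 0 0 0 100; 0.0005 -0.001 -0.112 0 0 0 100' | sed -n 2p
python3 -m handwheel '0 0 0 0 0 0 100; 0 0 0 0 0 0 60; 0 0 0 0 0 0 0; 0 0 0 0 0 0 0; 0 0 0 0 0 0 0'
python3 -m handwheel '0 0 0 0 0 0 0; 0 0 0 0 0 0 0; 0 0 0 0 0 0 0; 0 0 0 0 0 0 0; 0 0 0 0 0 0 0'
```

```text
eef_pos: [0.492, -0.345, 0.1553]
time_s: 2.07
eef_pos: [0.4937, -0.3446, 0.158]
eef_rot: [[1.0, -0.001, 0.001], [-0.001, -1.0, -0.001], [0.001, 0.001, -1.0]]
ft_force: [0.2, 0.5, 0.5]
finger_gap: 0.0634
grip_force: 0.0
time_s: 2.48
eef_pos: [0.4936, -0.3441, 0.1568]
eef_rot: [[1.0, -0.0, 0.0], [-0.0, -1.0, -0.0], [0.0, 0.0, -1.0]]
ft_force: [0.4, -0.2, 0.4]
finger_gap: 0.0301
grip_force: 0.0
```

```bash
python3 -m handwheel '0 0 0 0 0 0 0; 0 0 0 0 0 0 0; 0 0 0 0 0 0 0; 0 0 0 0 0 0 0; 0 0 0 0 0 0 0'
```

```text
time_s: 2.9
eef_pos: [0.4936, -0.3442, 0.1567]
eef_rot: [[1.0, -0.0, -0.0], [-0.0, -1.0, 0.0], [-0.0, -0.0, -1.0]]
ft_force: [1.3, 0.2, 0.8]
finger_gap: 0.0211
grip_force: 30.0
```

Gripped at 30 N. Now I'll lift it straight up.

```bash
python3 -m handwheel '0 0 0.01 0 0 0 0; 0 0 0.025 0 0 0 0; 0 0 0.04 0 0 0 0; 0 0 0.06 0 0 0 0; 0 0 0.08 0 0 0 0'
python3 -m handwheel '0 0 0.02 0 0 0 0; 0 0 0.04 0 0 0 0; 0 0 0.06 0 0 0 0; 0 0 0.08 0 0 0 0; 0 0 0.09 0 0 0 0'
```

```text
time_s: 3.32
eef_pos: [0.4934, -0.3441, 0.2382]
eef_rot: [[1.0, -0.0, -0.0], [-0.0, -1.0, 0.0], [-0.0, -0.0, -1.0]]
ft_force: [1.2, 0.1, 0.4]
finger_gap: 0.021
grip_force: 30.0
time_s: 3.73
eef_pos: [0.4936, -0.3443, 0.3301]
eef_rot: [[1.0, -0.0, 0.003], [-0.0, -1.0, -0.003], [0.003, 0.003, -1.0]]
ft_force: [-0.4, 0.5, -1.2]
finger_gap: 0.021
grip_force: 30.0
```

```bash
python3 -m handwheel '0.005 0.017 0 0 0 0 0; 0.015 0.047 0 0 0 0 0; 0.026 0.08 0 0 0 0 0; 0.036 0.113 0 0 0 0 0; 0.047 0.146 0 0 0 0 0' | sed -n 2p
python3 -m handwheel '0.011 0.034 0 0 0 0 0; 0.022 0.068 0 0 0 0 0; 0.033 0.102 0 0 0 0 0; 0.044 0.136 0 0 0 0 0; 0.055 0.17 0 0 0 0 0' | sed -n 2p
python3 -m handwheel '0.011 0.034 0 0 0 0 0; 0.022 0.068 0 0 0 0 0; 0.033 0.102 0 0 0 0 0; 0.044 0.136 0 0 0 0 0; 0.052 0.165 0 0 0 0 0' | sed -n 2p
python3 -m handwheel '0.007 0.022 0 0 0 0 0; 0.0095 0.0318 0 0 0 0 0; 0.0095 0.0318 0 0 0 0 0; 0.0095 0.0318 0 0 0 0 0; 0.0095 0.0318 0 0 0 0 0'
python3 - <<'E'
from h import *
s=sense(); ims=[]
for n in("wrist","scene","top"):
    c,im=snap(n,f"pics/{n}1.png"); e=np.array(s["eef_pos"])
    print(n,proj(c,[(.657,.1685,.07),(e[0],e[1],e[2]-.146),(e[0],e[1],e[2]+.054)]).round(1).tolist())
    ims.append((n,im))
b=dict(ims)
def crop(im,x,y,w,h,k): return cv2.resize(im[y:y+h,x:x+w],None,fx=k,fy=k,interpolation=cv2.INTER_CUBIC)
L=np.vstack([crop(b["scene"],290,40,130,100*2-10,3)])
R=crop(b["wrist"],140,60,280,360,1.5)[:540]
h=540;L=cv2.resize(L,None,fx=h/L.shape[0],fy=h/L.shape[0])
out=np.hstack([L,R]);print(out.shape);cv2.imwrite("pics/v1.png",out[:,:,::-1]);print(s["eef_pos"],s["eef_rot"])
E
```

```text
eef_pos: [0.5405, -0.1967, 0.3276]
eef_pos: [0.5956, -0.0264, 0.3276]
eef_pos: [0.6477, 0.1392, 0.3273]
time_s: 5.4
eef_pos: [0.6569, 0.1671, 0.3272]
eef_rot: [[1.0, -0.002, 0.0], [-0.002, -1.0, -0.0], [0.0, 0.0, -1.0]]
ft_force: [-0.3, -0.6, -0.2]
finger_gap: 0.0208
grip_force: 30.0
wrist [[276.9, 177.2], [277.8, 201.6], [276.4, 359.2]]
scene [[358.7, 193.8], [363.6, 150.9], [375.6, 53.2]]
top [[188.5, 197.3], [178.9, 191.5], [152.8, 176.4]]
(540, 789, 3)
[0.65691232 0.16714943 0.32717507] [[ 9.99998571e-01 -1.67559955e-03  2.25899974e-04]
 [-1.67552129e-03 -9.99998536e-01 -3.46165654e-04]
 [ 2.26479678e-04  3.45786659e-04 -9.99999915e-01]]
```

View pics/v1.png

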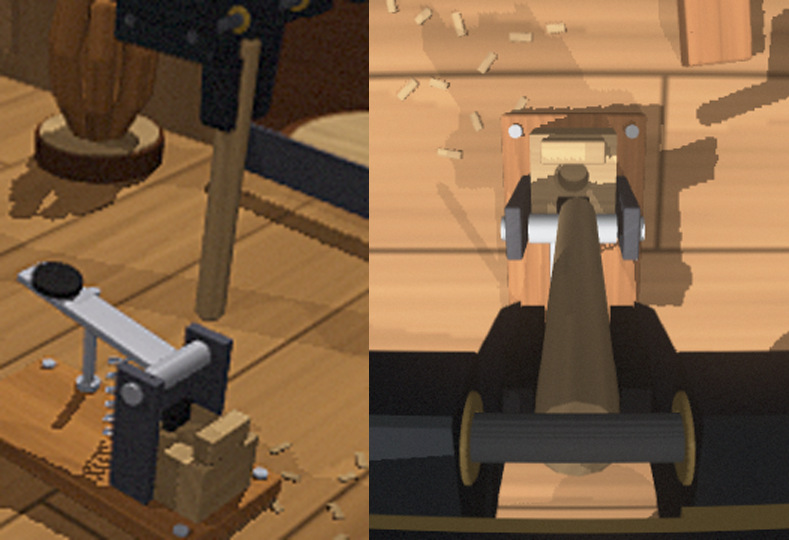

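The wrist view shows the hole at about (276,178) against a prediction of (277,177). The foot is about 1 px to the -y side of where it should be. I'll nudge y by +2.5 mm, come down to just above the mouth and check again.

```bash
python3 -m handwheel '0 0.0025 -0.02 0 0 0 0; 0 0.0025 -0.04 0 0 0 0; 0 0.0025 -0.06 0 0 0 0; 0 0.0025 -0.08 0 0 0 0; 0 0.0025 -0.095 0 0 0 0' | sed -n 2p
python3 -m handwheel '0 0 0 0 0 0 0; 0 0 0 0 0 0 0; 0 0 0 0 0 0 0; 0 0 0 0 0 0 0' | sed -n '2p;4p'
python3 - <<'E'
from h import *
s=sense(); e=np.array(s["eef_pos"]);print(e)
def crop(im,x,y,w,h,k): return cv2.resize(im[y:y+h,x:x+w],None,fx=k,fy=k,interpolation=cv2.INTER_CUBIC)
o=[]
for n,x,y in(("scene",310,140),("wrist",230,140),("top",140,160)):
    c,im=snap(n,f"pics/{n}2.png")
    print(n,proj(c,[(.657,.1685,.07),(.657,.1705,.07),(.659,.1685,.07),(e[0],e[1],e[2]-.146)]).round(1).tolist())
    if n!="top":o.append(crop(im,x,y,100,100,4))
cv2.imwrite("pics/v2.png",np.hstack(o)[:,:,::-1])
E
```

```text
eef_pos: [0.6566, 0.1702, 0.2302]
eef_pos: [0.6575, 0.1709, 0.2334]
ft_force: [0.4, -0.3, 1.0]
[0.65748238 0.17092811 0.2333833 ]
scene [[358.7, 193.8], [359.2, 193.5], [359.4, 194.2], [360.3, 187.2]]
wrist [[280.5, 197.5], [278.4, 197.5], [280.5, 195.5], [277.9, 201.9]]
top [[188.5, 197.3], [187.8, 197.3], [188.6, 196.6], [186.2, 196.3]]
```

View pics/v2.png

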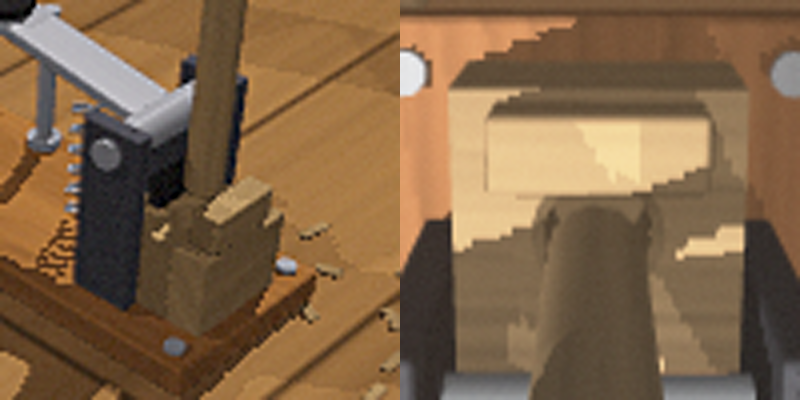

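The wrist view shows the rim centred at u≈279.8 and the foot at u≈280.2, so y agrees to about 0.5 mm. For x I'll compare the fence edge (row 188.7) and the dowel's far edge (row 191) with predictions.

```bash
python3 - <<'E'
from h import *
c=get_calibration("wrist");e=np.array(sense()["eef_pos"]);print(e)
print("fence front-top edge",proj(c,[(.6715,.1685,.092)]),"per mm x",proj(c,[(.6725,.1685,.092)]))
print("block far edge",proj(c,[(.72,.1685,.07)]),"fence back",proj(c,[(.692,.1685,.092)]))
print("dowel far sil",proj(c,[(e[0]+.011,e[1],e[2]-.143),(e[0]+.008,e[1],e[2]-.146)]))
E
```

```text
[0.65725627 0.17106857 0.23261732]
fence front-top edge [[280.78522199 187.70340733]] per mm x [[280.7871112  186.58799573]]
block far edge [[280.72809618 129.53028378]] fence back [[280.82384122 164.39916882]]
dowel far sil [[277.86470231 190.66989395]
 [277.87649032 193.14079983]]
```

The x position agrees to within 1 mm. Now I'll lower it into the hole gently and watch the force.

```bash
python3 -m handwheel '-0.0007 -0.0005 -0.005 0 0 0 0; -0.0007 -0.0005 -0.01 0 0 0 0; -0.0007 -0.0005 -0.015 0 0 0 0; -0.0007 -0.0005 -0.02 0 0 0 0; -0.0007 -0.0005 -0.025 0 0 0 0' | sed -n '2,5p'
python3 -m handwheel '0 0 -0.003 0 0 0 0; 0 0 -0.006 0 0 0 0; 0 0 -0.009 0 0 0 0; 0 0 -0.012 0 0 0 0; 0 0 -0.015 0 0 0 0' | sed -n '2,5p'
```

```text
eef_pos: [0.6563, 0.1706, 0.2059]
eef_rot: [[1.0, -0.0, -0.001], [-0.0, -1.0, -0.0], [-0.001, 0.0, -1.0]]
ft_force: [0.2, 1.2, -0.3]
finger_gap: 0.0213
eef_pos: [0.6564, 0.1706, 0.1916]
eef_rot: [[1.0, -0.0, 0.0], [-0.0, -1.0, -0.0], [0.0, 0.0, -1.0]]
ft_force: [-0.3, 0.2, -0.8]
finger_gap: 0.0211
```

The foot is about 24 mm into the hole with no side force. I'll continue down to the floor.

```bash
python3 -m handwheel '0 0 -0.004 0 0 0 0; 0 0 -0.008 0 0 0 0; 0 0 -0.012 0 0 0 0; 0 0 -0.015 0 0 0 0; 0 0 -0.017 0 0 0 0' | sed -n '2p;4p'
python3 -m handwheel '0 0 -0.001 0 0 0 0; 0 0 -0.002 0 0 0 0; 0 0 -0.003 0 0 0 0;0 0 -0.003 0 0 0 0' | sed -n '2p;4p'
```

```text
eef_pos: [0.6563, 0.1706, 0.1742]
ft_force: [-0.8, 0.4, -1.9]
eef_pos: [0.6564, 0.1706, 0.1718]
ft_force: [-0.8, 0.1, 0.3]
```

```bash
python3 -m handwheel '0 0 -0.001 0 0 0 0; 0 0 -0.002 0 0 0 0;0 0 -0.002 0 0 0 0' | sed -n '2p;4p'
```

```text
eef_pos: [0.6569, 0.1707, 0.1717]
ft_force: [-1.6, 0.3, 8.9]
```

The stem has bottomed: 8.9 N up at TCP z 0.1717, where full depth predicts about 0.171. I'll release it and rise.

```bash
python3 -m handwheel '0 0 0.002 0 0 0 0; 0 0 0.002 0 0 0 40; 0 0 0.002 0 0 0 70; 0 0 0.002 0 0 0 70; 0 0 0.002 0 0 0 70' | sed -n '2p;4,6p'
python3 -m handwheel '0 0 0 0 0 0 70; 0 0 0 0 0 0 70; 0 0 0 0 0 0 70; 0 0 0 0 0 0 70' | sed -n '2p;4,6p'
```

```text
eef_pos: [0.6563, 0.1706, 0.1715]
ft_force: [-0.1, 0.2, 0.2]
finger_gap: 0.0457
grip_force: 0.0
eef_pos: [0.6563, 0.1706, 0.1717]
ft_force: [0.3, -0.1, -0.3]
finger_gap: 0.0618
grip_force: 0.0
```

```bash
python3 -m handwheel '0 0 0.01 0 0 0 70; 0 0 0.03 0 0 0 70; 0 0 0.05 0 0 0 70; 0 0 0.07 0 0 0 70; 0 0 0.09 0 0 0 70' | sed -n '2p;4p'
python3 -m handwheel '-0.03 0 0 0 0 0 70; -0.06 0 0 0 0 0 70; -0.09 0 0 0 0 0 30; -0.12 0 0 0 0 0 0; -0.1565 0 0 0 0 0 0' | sed -n '2p;4p'
python3 -m handwheel '0 0 -0.02 0 0 0 0; 0 0 -0.04 0 0 0 0; 0 0 -0.06 0 0 0 0; 0 0 -0.075 0 0 0 0; 0 0 -0.085 0 0 0 0' | sed -n '2p;4,6p'
python3 -m handwheel '0 0 0 0 0 0 0; 0 0 0 0 0 0 0; 0 0 0 0 0 0 0; 0 0 0 0 0 0 0' | sed -n '2p;4,6p'
python3 - <<'E'
from h import *
def crop(im,x,y,w,h,k): return cv2.resize(im[y:y+h,x:x+w],None,fx=k,fy=k,interpolation=cv2.INTER_CUBIC)
c,a=snap("scene","pics/scene3.png");c2,b=snap("top","pics/top3.png")
print(proj(c,[(.657,.1695,.225)]),proj(c2,[(.657,.1695,.225)]))
cv2.imwrite("pics/v3.png",np.hstack([crop(a,275,85,130,150,3),crop(b,130,150,130,150,3)])[:,:,::-1])
E
```

```text
eef_pos: [0.6563, 0.1706, 0.2637]
ft_force: [0.1, 0.2, -0.4]
eef_pos: [0.4989, 0.1705, 0.2624]
ft_force: [0.4, 0.1, 0.6]
eef_pos: [0.4995, 0.1706, 0.1761]
ft_force: [1.1, 0.3, 0.5]
finger_gap: 0.0108
grip_force: 0.0
eef_pos: [0.5003, 0.1707, 0.1779]
ft_force: [1.0, 0.4, 0.4]
finger_gap: -0.0
grip_force: 0.0
[[366.68004899 131.6030954 ]] [[173.14085788 188.70828563]]
```

View pics/v3.png

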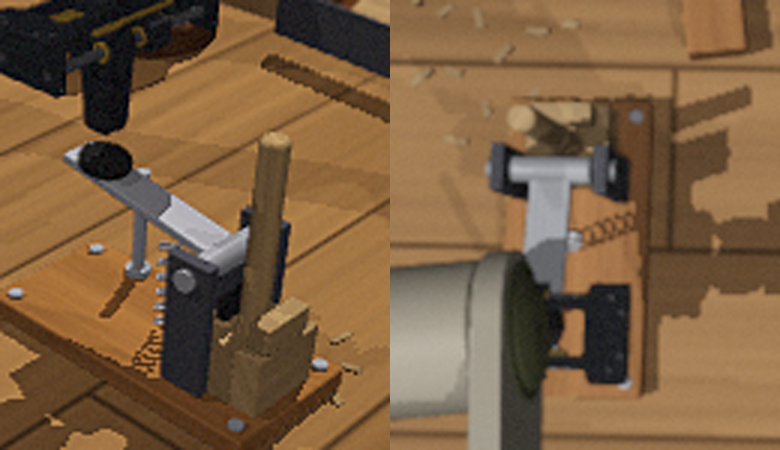

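The stem stands alone and fully down: its top is at scene (366.3,131.7) against a predicted (366.7,131.6). The closed fingers hang over the pad. Now I'll press, starting with the approach and most of the stroke.

```bash
python3 -m handwheel '0 0 -0.007 0 0 0 0; 0 0 -0.014 0 0 0 0; 0 0 -0.02 0 0 0 0; 0 0 -0.025 0 0 0 0; 0 0 -0.03 0 0 0 0' | sed -n '2p;4p'
python3 -m handwheel '0 0 -0.004 0 0 0 0; 0 0 -0.008 0 0 0 0; 0 0 -0.012 0 0 0 0; 0 0 -0.015 0 0 0 0; 0 0 -0.018 0 0 0 0' | sed -n '2p;4p'
python3 -m handwheel '0 0 0 0 0 0 0; 0 0 0 0 0 0 0; 0 0 0 0 0 0 0' | sed -n '2,4p'
```

```text
eef_pos: [0.4996, 0.1706, 0.1461]
ft_force: [-1.3, 0.4, 2.4]
eef_pos: [0.4994, 0.1707, 0.1285]
ft_force: [-4.9, 0.5, 6.3]
eef_pos: [0.4994, 0.1706, 0.1288]
eef_rot: [[1.0, -0.0, -0.001], [-0.0, -1.0, -0.0], [-0.001, 0.0, -1.0]]
ft_force: [-5.0, 0.3, 5.3]
```

```bash
python3 -m handwheel '-0.0005 0 -0.003 0 0 0 0; -0.001 0 -0.006 0 0 0 0; -0.001 0 -0.008 0 0 0 0; -0.001 0 -0.0095 0 0 0 0; -0.001 0 -0.0095 0 0 0 0' | sed -n '2p;4p'
python3 -m handwheel '0 0 0 0 0 0 0; 0 0 0 0 0 0 0; 0 0 0 0 0 0 0; 0 0 0 0 0 0 0' | sed -n '2,4p'
python3 - <<'E'
from h import *
def crop(im,x,y,w,h,k): return cv2.resize(im[y:y+h,x:x+w],None,fx=k,fy=k,interpolation=cv2.INTER_CUBIC)
z=[]
for i in range(5): c,a=snap("scene","pics/scene4.png"); s=sense(); z.append(list(s["eef_pos"])+list(s["ft_force"]))
print(np.mean(z,0).round(4))
print(proj(c,[(.499,.170,.119),(.499,.22,.119),(.657,.1695,.225)]).round(1).tolist())
cv2.imwrite("pics/v4.png",crop(a,280,100,100,100,6)[:,:,::-1])
E
```

```text
eef_pos: [0.4992, 0.1707, 0.1196]
ft_force: [-3.7, -0.2, 7.5]
eef_pos: [0.4992, 0.1707, 0.1199]
eef_rot: [[1.0, -0.0, 0.002], [-0.0, -1.0, 0.0], [0.002, -0.0, -1.0]]
ft_force: [-3.3, -1.0, 7.1]
[ 0.4992  0.1707  0.1198 -3.2723 -0.2937  7.6373]
[[308.6, 149.8], [322.5, 142.5], [366.7, 131.6]]
```

View pics/v4.png

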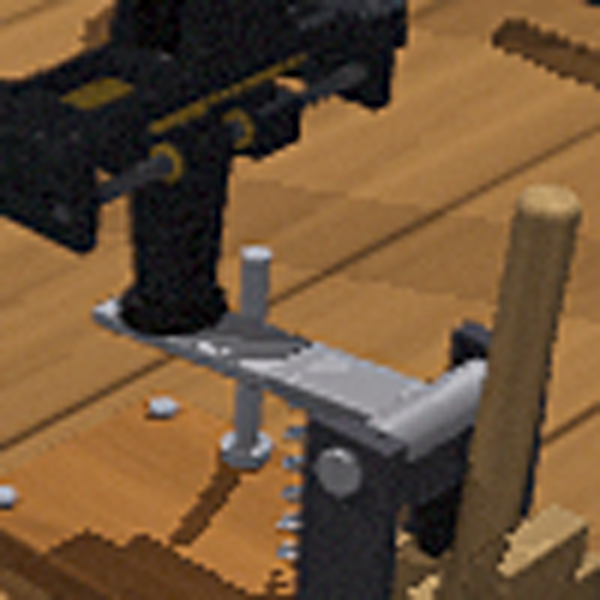

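The pad's top is at about (309.5,150) against (308.6,149.8) for the wanted level. The gauge top is at (322.6,142). The force is 7.6 N, inside the 7–9 N band, and the stem is upright. I'll take off the last half millimetre, settle and hand in.

```bash
python3 -m handwheel '0 0 -0.0006 0 0 0 0; 0 0 -0.0006 0 0 0 0; 0 0 -0.0006 0 0 0 0; 0 0 -0.0006 0 0 0 0; 0 0 -0.0006 0 0 0 0' | sed -n '1,2p;4p'
python3 -m handwheel '0 0 0 0 0 0 0; 0 0 0 0 0 0 0; 0 0 0 0 0 0 0; 0 0 0 0 0 0 0; 0 0 0 0 0 0 0' | sed -n '1,2p;4p'
python3 -c "
from bench import ticket; print(ticket.finish_job())"
```

```text
time_s: 13.22
eef_pos: [0.4992, 0.1707, 0.1193]
ft_force: [-3.3, -0.3, 8.3]
time_s: 13.63
eef_pos: [0.4992, 0.1707, 0.1193]
ft_force: [-3.4, -0.1, 8.1]
the job is handed in; nothing more can be done
None
```

The job is handed in at 13.6 s: the long dowel stands fully down and released in the clamp's socket, and the arm holds the paddle pressed with the fingertips at 119.3 mm (wanted level about 119 mm) and about 8 N; no verdict was returned.

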